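# Drift the hold-down bar into line and bolt it

## Robot

A 6-joint arm with a two-finger parallel gripper is mounted at the origin on the work surface; the furniture and walls round the work are solid. World frame = base frame: x ahead of the robot, y to its left, z up, the work surface at z = 0. Lengths are in mm, angles in rad, forces in N, time in s.
With the tool pointing down it reaches from about 400 to 825 mm from the base axis. Payload 7 kg.
Tool frame: the origin (TCP) lies at the very end of the fingers, on their centre line; the grasp point (between the pads) lies 19 mm behind it; z points along the fingers, y is the line along which they close (so a half turn about z gives the same grasp; the last joint's range is limited). The gripper opens to 85 mm and grips with 20 to 120 N. Pads are 22 mm wide; open, the fingers measure 114 mm over their backs; the gripper's body (76 mm by 85 mm) begins 54 mm behind the grasp point. The pads swing forward as they close: fully open they stand 13 mm farther back than shut.
Start: joints at [1.479, 0.359, 0.012, 0, -1.224, -0.288], TCP at [250.253, 626.872, 231.302] pointing down, gripper open.
Joint ranges: [-3.07, 3.07], [-1.43, 2.12], [-1.02, 1.25], [-3.03, 1.67], [-3.05, -0], [-3.03, 3.03]. Speed limits (rad/s): [2.39, 2.39, 3.01, 3.14, 3.14, 3.14].

## Interface

Orientations are given as [roll, pitch, yaw] about the fixed x, y, z axes, in that order (R = Rz(yaw) Ry(pitch) Rx(roll)).
In Python, from plant import readout, eyes, workorder gives the robot as it stands. The module is installed in compiled form; this text tells all that it offers.
- The arm moves only by the tool send_rows, never from a script. Its arguments are lists of equal length, an entry for each row: "gripper": the gripper's target within -1 to 1 (fully open at 1, half-way at 0, shut at -1); "delta_pos": the shift along the world's x, y, z in m, a list of three; "dr": the turn, a rotation vector about the world's x, y, z in rad, a list of three. A call has exactly 10 rows; each row shifts and turns the commanded pose from where the row before left it; what a row does not reach is not made up. A row lasts 1/10 s, in which the tool goes at most 50 mm and 8.59 degrees, less where a joint would pass 70% of its speed; a pose out of reach is approached as far as the arm can. A call is refused whole if a number of a shift passes 0.05 or a number of a turn 0.15, either way. A call with a gripper value outside its range is refused whole. The fingers move at their own pace and stop on an object; "squeeze" is the grip in N (left out, the last holds). Time passes only in rows, so rows that do not move let the fingers close, or fill a call up. It gives the time, the measured TCP pose, the force, the opening and the grip force at its end, in the units of the state.
- readout.get_state(): the state, without advancing time (a new reading comes with each control period).
- eyes.read_camera(name): name is "scene" or "top" or "wrist"; returns a dict with "image" (480x640x3 uint8, blue, green, red), "fx", "fy", "cx", "cy" (pixels), "T" (4x4, takes a point from camera to world coordinates). Camera axes: x right, y up, looking along -z (the intrinsics and any distortion apply to the point x, -y, -z); pixel columns grow to the right and rows downward; lengths in mm; the calibration is good to about 2 mm. A picture is of the moment at which its call begins. There is no depth.
- workorder.hand_in(): hands the job in; it is judged then, once.
The state is a dict: "clock": time; "qpos": joint angles; "qvel": joint speeds; "joint_torque": joint torques, N m; "tool_pos": TCP position; "tool_rot": TCP orientation; "ft_force": force on the tool from outside, world axes, zero at the start; "torque": the same for the moment, N m; "width": opening from 0.0 (shut) to 1.0 (fully open); "gripper_force": force on a finger pad.
Only numpy, scipy, OpenCV 4.12 (cv2) and the standard library are available. Lean on these libraries where they do the work, as an engineer would, in place of code of your own. Each camera call takes 0.05 s, during which the arm holds its last target. There are 200 camera calls.

## Task

The steel hold-down bar on the carving jig has swung off, so its bolt hole no longer lines up with the hole in the post below. Lever the holes into line with the tapered drift from the rack, pressing it down through both until its shoulder sits on the bar - the bar is to be moved by the drift, not by the gripper, and felt in rather than forced - then swap in the knurled bolt, pushed fully home. Leave the drift standing back in the rack and the other things on the table undisturbed.

Things in the scene. Friction and masses are not known exactly. Their poses are not given: they have to be found in the camera images.
- bar_hole (a point): Centre of the 16 mm through-hole in the free end of the dark steel hold-down bar, on the bar's upper face 70 mm above the table; axes of the bar: z up, +y toward its pivot. The bar is 46 mm wide, 8 mm thick, stiff to swing but springless: 4 to 5 N sideways at the hole moves it, and it stays where it is left. The drift and the bolt go down through this hole into the post.
- bar_pivot (a point): Top face of the bar at its pivot, 120 mm from bar_hole along the bar's +y; a hexagon head stands 12 mm above it. Under the bar are two fixed aluminium posts, 62 mm tall, tops flat: this pivot's (50 mm square) and the free end's (56 mm square). Jig: wooden base 92 mm wide, 180 mm long, offcut on a riser between the posts.
- bar_end (a point): Middle of the top edge of the bar's free end, 24 mm beyond bar_hole. The post's bolt hole below it (16 mm wide, vertical, mouth 62 mm up, open down to the table) is also 120 mm from the pivot, but 6 to 12 mm off bar_hole toward the bar's -x side (its place is not reported: look or feel for it). They are in line once the bar has swung over by that much.
- drift_shoulder (a point): On the drift's axis, underside of its round shoulder (28 mm wide, 6 mm thick); z points up along the handle. Below it: 22 mm of parallel steel shank 15 mm in diameter, then a taper over 37 mm to a rounded point 4.4 mm in diameter, 60.7 mm below the shoulder. Drift about 150 g.
- drift_grip (a point): Middle of the drift's handle to grip, on its axis 36 mm above the shoulder's underside. Dark wooden handle with a brass ring, 22 mm round, from 6 to 60 mm above that underside. The drift starts upright in one of the rack holes, its shoulder on the rack's top.
- bolt_shoulder (a point): On the bolt's axis, underside of its head; z points up through the head. Bright steel bolt, about 120 g: plain shank 14 mm in diameter, 40 mm long, its last 6 mm tapered to 9 mm at the end.
- bolt_grip (a point): Part of the bolt's head to grip, on its axis 22 mm above the head's underside. Knurled round head, 25 mm in diameter, 34 mm tall. The bolt starts upright in the other rack hole, its head on the rack's top.
- rack_hole0 (a point): Mouth centre of one of the two holes in the tool rack, on its top 68 mm above the table. Rack: fixed wooden block 56 mm (its x) by 150 mm (its y), two vertical through-holes 19 mm wide, 90 mm apart along its y; this one at its -y end. Axes are the rack's, z up.
- rack_hole1 (a point): The same for the other rack hole, at the rack's +y end.
- ink_bottle: Bystander: brown ink bottle with a pale cap, 46 mm across, 85 mm tall, behind the work. Origin under its base.
- eraser: Bystander: eraser in a blue sleeve, 21x45x13 mm, on the robot's side of the work. Origin at its underside.
- sanding_block: Bystander: dark wooden sanding block, 52x105x29 mm, left of the jig. Origin at its underside.

How it is judged:
By the outcome, as a careful person would: the job done as asked, in the order asked, and still so for the second after the job is handed in, with the robot touching nothing.
It also fails if it takes over 72 s, if anything falls off the work surface, if the arm or the gripper's body presses on something with over 40 N, if the wrist force passes 120 N, or if a joint passes its speed limit or range.

## Working session

There is one attempt and no reset: what is moved stays moved. The work goes in short steps, Python scripts to look and compute and a tool call to move; the robot and the scene stay as the last step left them, time stands still between calls to the robot, and variables do not carry over. Pictures are saved under pics/ and viewed, at most 10 in all, crops included, and the job is handed in when it is done.

Besides the shell and the picture viewer there is one more tool, called after "Emit:" by a JSON object that holds its "api" and its "payload", one argument or row to a line. send_rows: Moves the arm, as the interface text tells. Its arguments: {"type":"object","properties":{"gripper":{"type":"array","items":{"type":"number"}},"delta_pos":{"type":"array","items":{"type":"array","items":{"type":"number"}}},"dr":{"type":"array","items":{"type":"array","items":{"type":"number"}}},"squeeze":{"type":"number"}},"required":["gripper","delta_pos","dr"]}

```bash
mkdir -p pics
cat > h.py <<'E'
import numpy as np, cv2
from plant import readout, eyes, workorder
def cam(n,save=None):
    d=eyes.read_camera(n)
    if save: cv2.imwrite('pics/'+save+'.png',d['image'])
    return d
def ray(d,u,v,z):
    T=np.array(d['T']); r=T[:3,:3]@np.array([(u-d['cx'])/d['fx'],-(v-d['cy'])/d['fy'],-1.]); o=T[:3,3]
    return o+r*(z-o[2])/r[2]
def proj(d,p):
    T=np.array(d['T']); q=T[:3,:3].T@(np.array(p,float)-T[:3,3])
    return d['cx']+d['fx']*q[0]/-q[2], d['cy']-d['fy']*q[1]/-q[2]
E
python3 - <<'E'
from h import *
np.set_printoptions(precision=2,suppress=True)
for n in('top','scene','wrist'):
    d=cam(n,n+'0'); print(n,d['fx'],d['cx'],d['cy'],[k for k in d]); print(np.array(d['T']))
print(readout.get_state())
E
```

```text
top 468.6452610799485 313.1273573708681 234.19692993493484 ['image', 'fx', 'fy', 'cx', 'cy', 'T']
[[   0.      0.99   -0.16  367.  ]
 [  -1.      0.      0.01   17.85]
 [   0.01    0.16    0.99 1156.69]
 [   0.      0.      0.      1.  ]]
scene 461.9012526676781 320.1853293533558 228.63501930926503 ['image', 'fx', 'fy', 'cx', 'cy', 'T']
[[    1.       0.05    -0.05   470.63]
 [   -0.06     0.48    -0.87 -1044.28]
 [   -0.02     0.87     0.49   665.86]
 [    0.       0.       0.       1.  ]]
wrist 406.6322077357557 319.8105689088501 242.2984927749327 ['image', 'fx', 'fy', 'cx', 'cy', 'T']
[[ -0.37   0.89   0.28 321.7 ]
 [ -0.93  -0.35  -0.11 598.07]
 [  0.    -0.3    0.95 372.24]
 [  0.     0.     0.     1.  ]]
{'clock': 0.15, 'qpos': array([ 1.48,  0.36,  0.01, -0.  , -1.22, -0.29]), 'qvel': array([-0., -0.,  0.,  0.,  0.,  0.]), 'joint_torque': array([ -0.  , -58.39,  29.37,   6.94,  -0.  ,  -0.  ]), 'tool_pos': array([250.13, 626.54, 230.56]), 'tool_rot': array([ 3.14, -0.  , -0.38]), 'ft_force': array([-0.27,  0.41,  0.13]), 'torque': array([-0.01,  0.08, -0.  ]), 'gripper_force': 0.0, 'width': 1.0023965194710938}
```

View pics/top0.png

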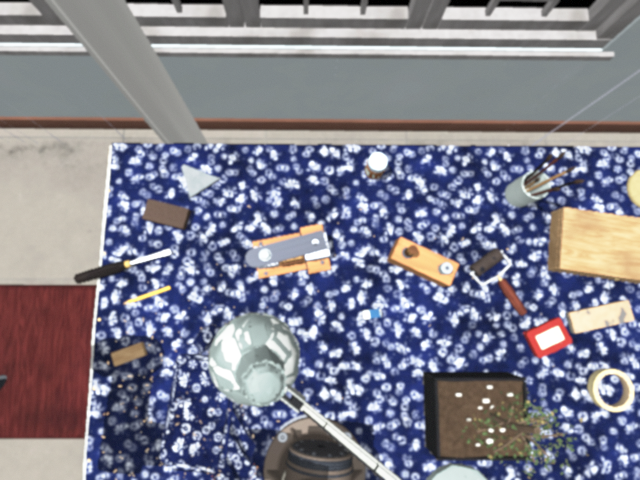

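View pics/scene0.png

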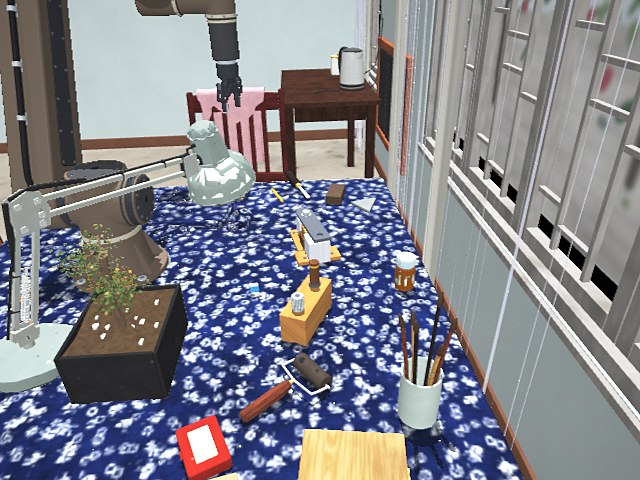

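The top view shows the jig around (290,250), the rack with the drift at about (411,251) and the bolt at about (446,268), the lamp head around (255,360) and the ink bottle at (377,165). The scene view shows the lamp head beside the jig on the robot's side. I'll zoom in on the jig and rack.

Run:
```python
from h import *
np.set_printoptions(precision=1,suppress=True)
a=cv2.imread('pics/top0.png')[205:305,230:480]; b=cv2.imread('pics/scene0.png')[190:350,270:345]
A=cv2.resize(a,None,fx=3.2,fy=3.2,interpolation=cv2.INTER_CUBIC)
cv2.imwrite('pics/c1.png',A)
cv2.imwrite('pics/c2.png',cv2.resize(b,None,fx=3.6,fy=3.6,interpolation=cv2.INTER_CUBIC))
t=cam('top');s=cam('scene')
print('bar end L',ray(t,248,257,70),'R',ray(t,325,243,70),'drift',ray(t,411,251,128),'bolt',ray(t,446,268,102))
# lamp head: rays intersection
def o(d,u,v): 
    p=ray(d,u,v,0); c=np.array(d['T'])[:3,3]; return c,(p-c)/np.linalg.norm(p-c)
def tri(p,q):
    c1,r1=o(t,*p);c2,r2=o(s,*q)
    k=np.linalg.lstsq(np.c_[r1,-r2],c2-c1,rcond=None)[0]; return c1+k[0]*r1,c2+k[1]*r2
print('lamp top',tri((262,382),(201,130)),'lamp rim',tri((252,355),(222,185)))
```

```text
bar end L [483.7 155.2  70. ] R [517.2 -24.   70. ] drift [ 492.1 -212.4  128. ] bolt [ 456.9 -296.4  102. ]
lamp top (array([242.5,  93.5, 330.1]), array([240. ,  93.1, 330.4])) lamp rim (array([271.1, 130.2, 164.5]), array([266.5, 129.6, 164.9]))
```

View pics/c1.png

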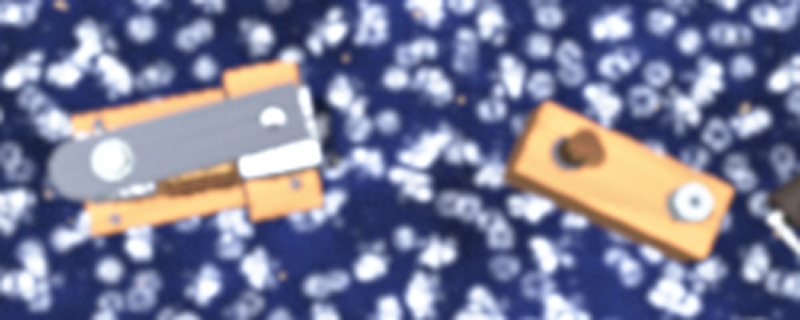

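View pics/c2.png

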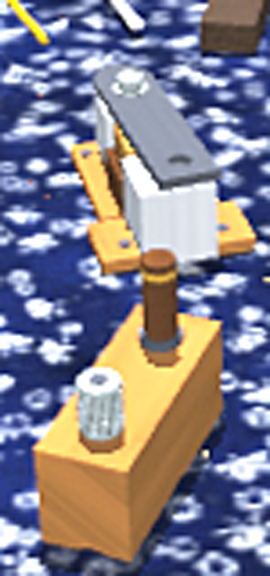

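The pivot, with its hex head, is at crop (112,158), which is the jig's left end. The bar hole is at (272,118), and the post shows on the robot side, so the post hole lies toward world -x. The drift is the upper-left rack tool and the bolt the lower-right one. The lamp tops out around z=330, so I'll cross above it at about 350.

Emit:
{"api": "send_rows", "payload": {
  "gripper": [1, 1, 1, 1, 1, 1, 1, 1, 1, 1],
  "delta_pos": [
    [0.025, 0, 0.04],
    [0.025, -0.04, 0.04],
    [0.025, -0.04, 0.04],
    [0.03, -0.04, 0],
    [0.03, -0.04, 0],
    [0.03, -0.04, 0],
    [0.03, -0.04, 0],
    [0.03, -0.04, 0],
    [0.03, -0.04, 0],
    [0, -0.05, 0]
  ],
  "dr": [
    [0, 0, -0.139],
    [0, 0, -0.139],
    [0, 0, -0.139],
    [0, 0, -0.139],
    [0, 0, -0.139],
    [0, 0, -0.139],
    [0, 0, -0.139],
    [0, 0, -0.139],
    [0, 0, -0.139],
    [0, 0, -0.139]
  ]
}}

```text
clock: 1.25
tool_pos: [497.8, 270.7, 334.6]
tool_rot: [3.141, -0.002, -1.777]
ft_force: [0.9, 0.8, -0.3]
width: 0.999
gripper_force: 0.0
```

Emit:
{"api": "send_rows", "payload": {
  "gripper": [1, 1, 1, 1, 1, 1, 1, 1, 1, 1],
  "delta_pos": [
    [0, -0.05, 0],
    [0, -0.05, 0],
    [0, -0.05, 0],
    [0, -0.05, 0],
    [0, -0.05, 0],
    [0, -0.04, 0],
    [0, 0, 0],
    [0, 0, 0],
    [0, 0, 0],
    [0, 0, 0]
  ],
  "dr": [
    [0, 0, 0],
    [0, 0, 0],
    [0, 0, 0],
    [0, 0, 0],
    [0, 0, 0],
    [0, 0, 0],
    [0, 0, 0],
    [0, 0, 0],
    [0, 0, 0],
    [0, 0, 0]
  ]
}}

```text
clock: 2.25
tool_pos: [495.7, -16.8, 335.9]
tool_rot: [3.141, 0.0, -1.768]
ft_force: [-0.7, -0.4, 0.7]
width: 0.999
gripper_force: 0.0
```

Run:
```python
from h import *
d=cam('wrist','w1')
for n,p in dict(hole=(514,-1,70),piv=(490,115,82),drift=(492,-212,128),bolt=(457,-296,102)).items(): print(n,proj(d,p))
```

```text
hole (np.float64(305.870467549596), np.float64(212.655068063949))
piv (np.float64(349.48840692682313), np.float64(313.82257373496407))
drift (np.float64(273.32349402263264), np.float64(-49.49413418226203))
bolt (np.float64(297.37174835915096), np.float64(-178.40326055922293))
```

View pics/w1.png

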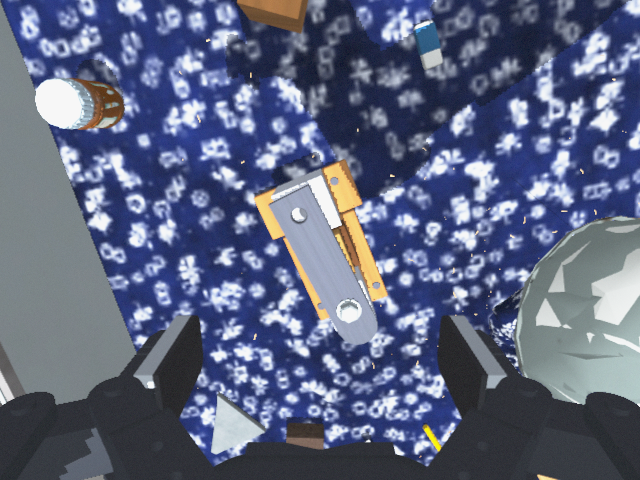

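Wrist view: the bar hole is at about (299,214), pivot head (349,310), post exposed on the right (-x) side, rack edge at the top, and lamp clear at right. Next I'll go over the rack.

Emit:
{"api": "send_rows", "payload": {
  "gripper": [1, 1, 1, 1, 1, 1, 1, 1, 1, 1],
  "delta_pos": [
    [0, -0.04, -0.02],
    [0, -0.04, -0.02],
    [0, -0.04, -0.02],
    [0, -0.04, -0.02],
    [0, -0.04, -0.02],
    [0, 0, 0],
    [0, 0, 0],
    [0, 0, 0],
    [0, 0, 0],
    [0, 0, 0]
  ],
  "dr": [
    [0, 0, 0],
    [0, 0, 0],
    [0, 0, 0],
    [0, 0, 0],
    [0, 0, 0],
    [0, 0, 0],
    [0, 0, 0],
    [0, 0, 0],
    [0, 0, 0],
    [0, 0, 0]
  ]
}}

```text
clock: 3.3
tool_pos: [496.3, -216.8, 236.8]
tool_rot: [-3.14, 0.0, -1.768]
ft_force: [-1.0, 0.3, 1.2]
width: 1.0
gripper_force: 0.0
```

Run:
```python
from h import *
np.set_printoptions(precision=1,suppress=True)
d=cam('wrist','w2'); print(readout.get_state()['tool_pos'])
# bar from w1 stored image needs T of then; report projections now
for n,p in dict(drift=(492,-212,128),bolt=(457,-296,102)).items(): print(n,proj(d,p))
cv2.imwrite('pics/w2c.png',d['image'][0:340,120:560])
```

```text
[ 496.1 -216.9  236.7]
drift (np.float64(328.7347715103688), np.float64(245.30212837920854))
bolt (np.float64(356.61700669807846), np.float64(100.687504241151))
```

View pics/w2c.png

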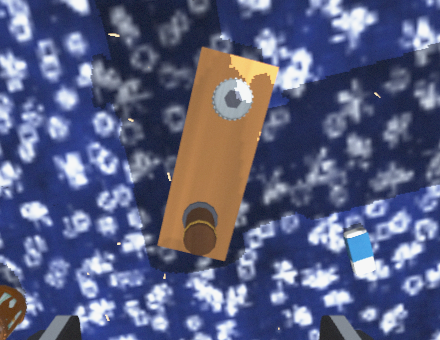

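The wrist crop shows the drift top at (200,238), its shoulder at about (200,217), and the bolt head top at (232,99).

Run:
```python
from h import *
np.set_printoptions(precision=1,suppress=True)
d=cam('wrist'); im=d['image']
hsv=cv2.cvtColor(im,cv2.COLOR_BGR2HSV)
g=cv2.medianBlur(im,3)[:,:,1]
for nm,(x0,y0,x1,y1),rmin,rmax,zs in (('drift',(285,195,360,275),12,22,(128,)),('shoulder',(285,190,360,245),14,24,(74,)),('bolt',(320,60,390,140),15,26,(102,))):
    c=cv2.resize(im[y0:y1,x0:x1],None,fx=4,fy=4,interpolation=cv2.INTER_CUBIC)
    k=cv2.HoughCircles(cv2.cvtColor(c,cv2.COLOR_BGR2GRAY),cv2.HOUGH_GRADIENT,1.5,40,param1=80,param2=15,minRadius=rmin*4,maxRadius=rmax*4)
    for q in (k[0][:3] if k is not None else []):
        u,v=x0+q[0]/4,y0+q[1]/4; print(nm,u,v,q[2]/4,ray(d,u,v,zs[0]))
m=((hsv[...,1]<60)).astype(np.uint8); n,l,s,c=cv2.connectedComponentsWithStats(m[60:140,320:390]); print([(s[i],c[i]+[320,60]) for i in range(1,n) if s[i][4]>100])
print('manual',ray(d,320,238,128),ray(d,320,217,74),ray(d,352,99,102))
```

```text
drift 319.6875 239.0625 16.2 [ 496.8 -217.4  128. ]
drift 319.6875 219.9375 18.15 [ 494.3 -229.9  128. ]
drift 328.3125 245.4375 20.8875 [ 492.2 -212.1  128. ]
shoulder 319.6875 239.3125 16.475 [ 500.1 -201.1   74. ]
shoulder 319.6875 219.8125 17.825 [ 497.  -216.6   74. ]
shoulder 295.3125 217.1875 15.125 [ 515.  -222.3   74. ]
bolt 353.5625 99.1875 19.575 [ 458.6 -297.4  102. ]
bolt 364.8125 107.4375 22.425 [ 452.4 -291.   102. ]
bolt 378.3125 86.0625 23.7 [ 441.8 -302.1  102. ]
[(array([  12,   18,   42,   43, 1343], dtype=int32), array([351.8,  99. ]))]
manual [ 496.4 -218.1  128. ] [ 496.4 -218.7   74. ] [ 459.6 -297.7  102. ]
```

Emit:
{"api": "send_rows", "payload": {
  "gripper": [1, 1, 1, 1, 1, 1, 1, 1, 1, 1],
  "delta_pos": [
    [0, 0, -0.03],
    [0, 0, -0.03],
    [0, 0, -0.03],
    [0, 0, -0.03],
    [0, 0, -0.02],
    [0, 0, -0.01],
    [0, 0, -0.01],
    [0, 0, 0],
    [0, 0, 0],
    [0, 0, 0]
  ],
  "dr": [
    [0, 0, 0],
    [0, 0, 0],
    [0, 0, 0],
    [0, 0, 0],
    [0, 0, 0],
    [0, 0, 0],
    [0, 0, 0],
    [0, 0, 0],
    [0, 0, 0],
    [0, 0, 0]
  ]
}}

```text
clock: 4.4
tool_pos: [496.4, -217.9, 77.0]
tool_rot: [-3.14, 0.0, -1.77]
ft_force: [-0.1, -0.6, -1.1]
width: 1.001
gripper_force: 0.0
```

Emit:
{"api": "send_rows", "payload": {
  "gripper": [-1, -1, -1, -1, -1, -1, -1, -1, -1, -1],
  "delta_pos": [
    [0, 0, 0.007],
    [0, 0, 0],
    [0, 0, 0],
    [0, 0, 0],
    [0, 0, 0],
    [0, 0, 0],
    [0, 0, 0],
    [0, 0, 0],
    [0, 0, 0],
    [0, 0, 0]
  ],
  "dr": [
    [0, 0, 0],
    [0, 0, 0],
    [0, 0, 0],
    [0, 0, 0],
    [0, 0, 0],
    [0, 0, 0],
    [0, 0, 0],
    [0, 0, 0],
    [0, 0, 0],
    [0, 0, 0]
  ],
  "squeeze": 60
}}

```text
clock: 5.4
tool_pos: [495.8, -217.9, 83.2]
tool_rot: [-3.141, -0.0, -1.77]
ft_force: [-1.4, 0.5, 4.5]
width: 0.24
gripper_force: 58.4
```

Emit:
{"api": "send_rows", "payload": {
  "gripper": [-1, -1, -1, -1, -1, -1, -1, -1, -1, -1],
  "delta_pos": [
    [0, 0, 0.02],
    [0, 0, 0.03],
    [0, 0, 0.03],
    [0, 0, 0.02],
    [0.005, 0.04, 0],
    [0.007, 0.05, 0],
    [0.007, 0.05, 0],
    [0.007, 0.05, 0],
    [0.007, 0.05, 0],
    [0.006, 0.05, 0]
  ],
  "dr": [
    [0, 0, 0],
    [0, 0, 0],
    [0, 0, 0],
    [0, 0, 0],
    [0, 0, 0],
    [0, 0, 0],
    [0, 0, 0],
    [0, 0, 0],
    [0, 0, 0],
    [0, 0, 0]
  ]
}}

```text
clock: 6.4
tool_pos: [533.7, 71.9, 182.4]
tool_rot: [3.141, -0.0, -1.77]
ft_force: [1.3, -0.2, -1.6]
width: 0.239
gripper_force: 59.6
```

Emit:
{"api": "send_rows", "payload": {
  "gripper": [-1, -1, -1, -1, -1, -1, -1, -1, -1, -1],
  "delta_pos": [
    [0, 0, -0.005],
    [0, 0, -0.005],
    [0, 0, 0],
    [0, 0, 0],
    [0, 0, 0],
    [0, 0, 0],
    [0, 0, 0],
    [0, 0, 0],
    [0, 0, 0],
    [0, 0, 0]
  ],
  "dr": [
    [0, 0, 0],
    [0, 0, 0],
    [0, 0, 0],
    [0, 0, 0],
    [0, 0, 0],
    [0, 0, 0],
    [0, 0, 0],
    [0, 0, 0],
    [0, 0, 0],
    [0, 0, 0]
  ]
}}

```text
clock: 7.4
tool_pos: [534.4, 69.9, 173.0]
tool_rot: [-3.142, 0.0, -1.77]
ft_force: [1.0, 0.2, -2.2]
width: 0.246
gripper_force: 59.6
```

Run:
```python
from h import *
np.set_printoptions(precision=1,suppress=True)
d=cam('wrist','w3'); s=readout.get_state(); print(s['tool_pos'],s['ft_force'])
p=s['tool_pos']; print('hole',proj(d,(520,0,70)),'tip pred',proj(d,p-[0,0,75.9]),'drift shoulder',proj(d,p-[0,0,15.2]))
u,v=map(int,proj(d,(520,0,70)))
b=d['image'][max(v-60,0):v+60,u-60:u+60]
full=d['image'][0:360,140:500]
z=cv2.resize(b,(420,420),interpolation=cv2.INTER_CUBIC)
cv2.imwrite('pics/w3c.png',np.hstack([cv2.copyMakeBorder(full,0,60,0,0,cv2.BORDER_CONSTANT),z])); print(u-60,max(v-60,0))
```

```text
[534.4  70.  173. ] [-0.3 -0.4 -2.3]
hole (np.float64(321.16858293126364), np.float64(124.53000650086017)) tip pred (np.float64(320.76991967541045), np.float64(256.6658547436504)) drift shoulder (np.float64(321.1177731761774), np.float64(304.1886445156321))
261 64
```

View pics/w3c.png

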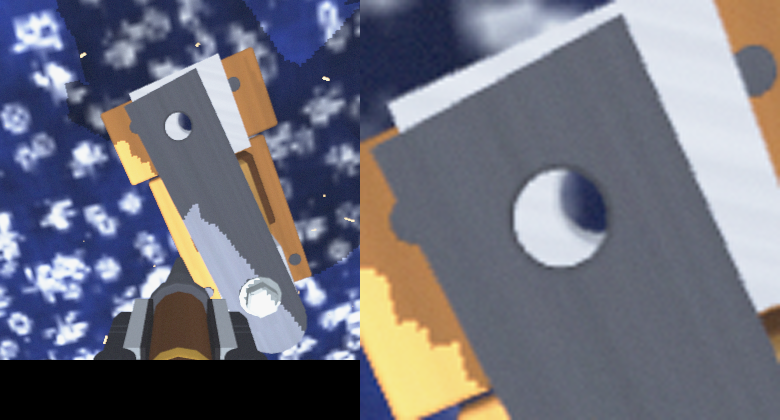

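Clear view: the bar hole is at about (318,126), the dark crescent of the post hole lies on its right (-x) side, and the drift is held upright in the gripper. I'll fit both circles.

Run:
```python
from h import *
from scipy.optimize import least_squares
np.set_printoptions(precision=2,suppress=True)
d=cam('wrist'); im=d['image']; s=readout.get_state()
g=cv2.cvtColor(im,cv2.COLOR_BGR2GRAY)[100:152,290:346]; S=6
G=cv2.resize(g,None,fx=S,fy=S,interpolation=cv2.INTER_CUBIC)
m=(G>165).astype(np.uint8); n,l,st,c=cv2.connectedComponentsWithStats(m)
i=[k for k in range(1,n) if l[int((122-100)*S),int((313-290)*S)]==k][0]
M=(l==i).astype(np.uint8); ct=max(cv2.findContours(M,cv2.RETR_EXTERNAL,cv2.CHAIN_APPROX_NONE)[0],key=len)[:,0]
px=np.c_[290+(ct[:,0]+.5)/S-.5,100+(ct[:,1]+.5)/S-.5]
P=np.array([ray(d,u,v,70) for u,v in px])[:,:2]
# outer edge: convex hull side away from crescent (+x)
c0=np.array([520.,0])
f=lambda c,P:np.hypot(*(P-c[:2]).T)-8
c=P.mean(0); far=P[P[:,0]>np.median(P[:,0])]
for _ in range(3):
    r=least_squares(f,c,args=(far,),loss='soft_l1',f_scale=.2).x; c=r; far=P[abs(f(c,P))<.5]
print('barhole',c,'n',len(far),len(P))
inn=f(c,P)<-1.2; Q=np.array([ray(d,u,v,62) for u,v in px[inn]])[:,:2]
q=least_squares(f,c-[8,2],args=(Q,),loss='soft_l1',f_scale=.2).x
print('posthole',q,'n',inn.sum(),'res',np.abs(f(q,Q)).mean(),'off',q-c,np.hypot(*(q-c)))
pv=ray(d,400,298,82); print('pivot',pv,np.hypot(*(pv[:2]-c)),np.hypot(*(pv[:2]-q)))
# tip of drift in image: below?
print('TCP',s['tool_pos'])
```

```text
barhole [521.59   0.34] n 267 469
posthole [513.67  -2.34] n 142 res 0.17451593757935815 off [-7.92 -2.68] 8.362038919023345
pivot [492.13 111.95  82.  ] 115.4329390924215 116.29706644869377
TCP [534.36  69.97 172.99]
```

Run:
```python
from h import *
im=cv2.imread('pics/w3.png')[235:325,265:385]
z=cv2.resize(im,None,fx=6,fy=6,interpolation=cv2.INTER_CUBIC)
z=cv2.convertScaleAbs(z,alpha=1.5,beta=10)
cv2.imwrite('pics/tip.png',z)
```

```text
(no output)
```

View pics/tip.png

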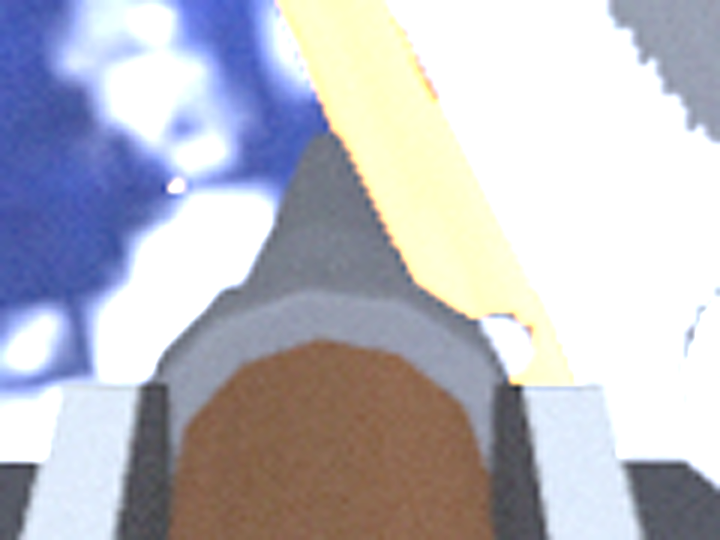

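The drift tip is at pixel (319.2, ~260), which puts it about (+0.5, +2) mm off the TCP. The offset between the holes is about 8.4 mm. I'll go to the middle of the lens and feel down.

Emit:
{"api": "send_rows", "payload": {
  "gripper": [-1, -1, -1, -1, -1, -1, -1, -1, -1, -1],
  "delta_pos": [
    [-0.004, -0.018, 0],
    [-0.004, -0.018, 0],
    [-0.004, -0.018, 0],
    [-0.005, -0.019, 0],
    [0, 0, 0],
    [0, 0, 0],
    [0, 0, -0.008],
    [0, 0, -0.008],
    [0, 0, -0.005],
    [0, 0, 0]
  ],
  "dr": [
    [0, 0, 0],
    [0, 0, 0],
    [0, 0, 0],
    [0, 0, 0],
    [0, 0, 0],
    [0, 0, 0],
    [0, 0, 0],
    [0, 0, 0],
    [0, 0, 0],
    [0, 0, 0]
  ]
}}

```text
clock: 8.5
tool_pos: [516.7, -3.0, 150.6]
tool_rot: [3.14, -0.001, -1.769]
ft_force: [-0.7, -0.8, -2.9]
width: 0.245
gripper_force: 59.6
```

Run:
```python
from h import *
np.set_printoptions(precision=2,suppress=True)
d=cam('wrist','w4'); s=readout.get_state(); p=s['tool_pos'];print(p,s['ft_force'],s['torque'])
print('tip pred',proj(d,p+[.45,2,-75.9]),'barhole',proj(d,(521.6,.3,70)),'post',proj(d,(513.7,-2.3,62)))
im=d['image'][195:315,260:380]
cv2.imwrite('pics/w4c.png',cv2.convertScaleAbs(cv2.resize(im,None,fx=5,fy=5,interpolation=cv2.INTER_CUBIC),alpha=1.3,beta=5))
```

```text
[517.05  -2.95 151.24] [ 0.31 -0.39 -2.25] [-0.04 -0.07  0.03]
tip pred (np.float64(319.7777989574639), np.float64(260.6427462691053)) barhole (np.float64(313.2646053753447), np.float64(260.82182071476353)) post (np.float64(325.51488593336757), np.float64(249.7653183882233))
```

View pics/w4c.png

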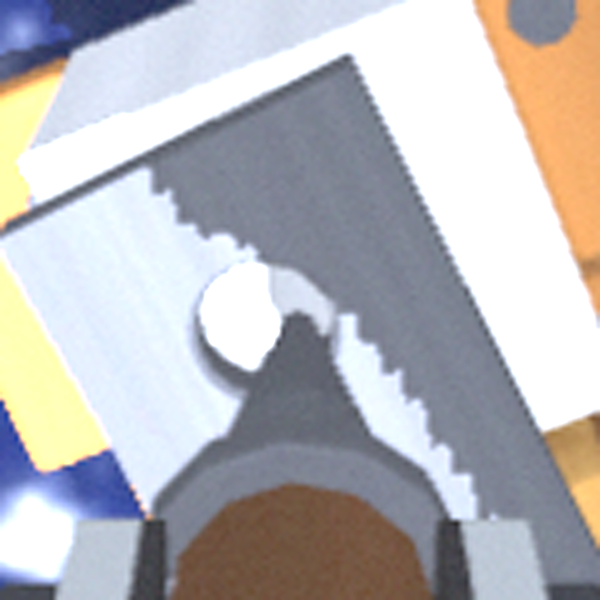

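The wrist view agrees with the prediction: the tip is at about (320,262), just over the bar hole, slightly on the post-hole side of its centre (313.6,260). Descending.

Emit:
{"api": "send_rows", "payload": {
  "gripper": [-1, -1, -1, -1, -1, -1, -1, -1, -1, -1],
  "delta_pos": [
    [0, 0, -0.003],
    [0, 0, -0.003],
    [0, 0, -0.002],
    [0, 0, -0.002],
    [0, 0, -0.002],
    [0, 0, -0.002],
    [0, 0, -0.002],
    [0, 0, -0.001],
    [0, 0, 0],
    [0, 0, 0]
  ],
  "dr": [
    [0, 0, 0],
    [0, 0, 0],
    [0, 0, 0],
    [0, 0, 0],
    [0, 0, 0],
    [0, 0, 0],
    [0, 0, 0],
    [0, 0, 0],
    [0, 0, 0],
    [0, 0, 0]
  ]
}}

```text
clock: 9.55
tool_pos: [517.4, -3.1, 135.0]
tool_rot: [-3.142, -0.0, -1.77]
ft_force: [-0.0, -0.3, -2.1]
width: 0.24
gripper_force: 59.6
```

No contact: the tip is inside the post mouth. Next, levering toward -x while lowering gently.

Emit:
{"api": "send_rows", "payload": {
  "gripper": [-1, -1, -1, -1, -1, -1, -1, -1, -1, -1],
  "delta_pos": [
    [0, 0, -0.002],
    [-0.0003, -0.0001, -0.002],
    [-0.0003, -0.0001, -0.002],
    [-0.0003, -0.0001, -0.002],
    [-0.0003, -0.0001, -0.002],
    [-0.0004, -0.0001, -0.001],
    [-0.0004, -0.0001, -0.001],
    [-0.0004, -0.0001, -0.001],
    [0, 0, 0],
    [0, 0, 0]
  ],
  "dr": [
    [0, 0, 0],
    [0, 0, 0],
    [0, 0, 0],
    [0, 0, 0],
    [0, 0, 0],
    [0, 0, 0],
    [0, 0, 0],
    [0, 0, 0],
    [0, 0, 0],
    [0, 0, 0]
  ]
}}

```text
clock: 10.55
tool_pos: [515.3, -3.6, 122.1]
tool_rot: [-3.141, 0.0, -1.77]
ft_force: [3.7, 2.9, 2.4]
width: 0.236
gripper_force: 60.0
```

Emit:
{"api": "send_rows", "payload": {
  "gripper": [-1, -1, -1, -1, -1, -1, -1, -1, -1, -1],
  "delta_pos": [
    [-0.0003, -0.0001, -0.001],
    [-0.0003, -0.0001, -0.001],
    [-0.0003, -0.0001, -0.001],
    [-0.0003, -0.0001, -0.001],
    [-0.0002, -0.0001, -0.001],
    [-0.0002, 0, -0.001],
    [-0.0002, 0, -0.001],
    [-0.0002, 0, -0.001],
    [0, 0, 0],
    [0, 0, 0]
  ],
  "dr": [
    [0, 0, 0],
    [0, 0, 0],
    [0, 0, 0],
    [0, 0, 0],
    [0, 0, 0],
    [0, 0, 0],
    [0, 0, 0],
    [0, 0, 0],
    [0, 0, 0],
    [0, 0, 0]
  ]
}}

```text
clock: 11.55
tool_pos: [512.7, -4.3, 113.8]
tool_rot: [3.141, -0.0, -1.77]
ft_force: [3.8, 2.9, 0.1]
width: 0.244
gripper_force: 60.0
```

Emit:
{"api": "send_rows", "payload": {
  "gripper": [-1, -1, -1, -1, -1, -1, -1, -1, -1, -1],
  "delta_pos": [
    [0, 0.0003, -0.001],
    [0, 0.0003, -0.001],
    [0, 0.0003, -0.001],
    [0, 0.0003, -0.001],
    [0, 0, -0.001],
    [0, 0, -0.001],
    [0, 0, -0.001],
    [0, 0, -0.001],
    [0, 0, 0],
    [0, 0, 0]
  ],
  "dr": [
    [0, 0, 0],
    [0, 0, 0],
    [0, 0, 0],
    [0, 0, 0],
    [0, 0, 0],
    [0, 0, 0],
    [0, 0, 0],
    [0, 0, 0],
    [0, 0, 0],
    [0, 0, 0]
  ]
}}

```text
clock: 12.55
tool_pos: [512.6, -3.2, 105.7]
tool_rot: [3.141, -0.0, -1.77]
ft_force: [3.5, 0.9, -0.5]
width: 0.243
gripper_force: 59.9
```

Emit:
{"api": "send_rows", "payload": {
  "gripper": [-1, -1, -1, -1, -1, -1, -1, -1, -1, -1],
  "delta_pos": [
    [0, 0, -0.001],
    [0, 0, -0.001],
    [0, 0, -0.001],
    [0, 0, -0.001],
    [0, 0, -0.001],
    [0, 0, -0.001],
    [0, 0, -0.001],
    [0, 0, 0],
    [0, 0, 0],
    [0, 0, 0]
  ],
  "dr": [
    [0, 0, 0],
    [0, 0, 0],
    [0, 0, 0],
    [0, 0, 0],
    [0, 0, 0],
    [0, 0, 0],
    [0, 0, 0],
    [0, 0, 0],
    [0, 0, 0],
    [0, 0, 0]
  ]
}}

```text
clock: 13.55
tool_pos: [512.8, -3.1, 98.8]
tool_rot: [3.141, -0.0, -1.77]
ft_force: [3.4, 1.5, -2.7]
width: 0.235
gripper_force: 59.8
```

Emit:
{"api": "send_rows", "payload": {
  "gripper": [-1, -1, -1, -1, -1, -1, -1, -1, -1, -1],
  "delta_pos": [
    [0, 0, -0.001],
    [0, 0, -0.001],
    [0, 0, -0.001],
    [0, 0, -0.001],
    [0, 0, -0.001],
    [0, 0, -0.001],
    [0, 0, -0.001],
    [0, 0, -0.001],
    [0, 0, -0.001],
    [0, 0, 0]
  ],
  "dr": [
    [0, 0, 0],
    [0, 0, 0],
    [0, 0, 0],
    [0, 0, 0],
    [0, 0, 0],
    [0, 0, 0],
    [0, 0, 0],
    [0, 0, 0],
    [0, 0, 0],
    [0, 0, 0]
  ]
}}

```text
clock: 14.55
tool_pos: [512.9, -3.1, 89.8]
tool_rot: [3.141, -0.0, -1.77]
ft_force: [3.3, 0.0, -1.5]
width: 0.242
gripper_force: 59.8
```

Emit:
{"api": "send_rows", "payload": {
  "gripper": [-1, -1, -1, -1, -1, -1, -1, -1, -1, -1],
  "delta_pos": [
    [0, 0, -0.001],
    [0, 0, -0.001],
    [0, 0, -0.001],
    [0, 0, -0.001],
    [0, 0, -0.0005],
    [0, 0, -0.0005],
    [0, 0, 0],
    [0, 0, 0],
    [0, 0, 0],
    [0, 0, 0]
  ],
  "dr": [
    [0, 0, 0],
    [0, 0, 0],
    [0, 0, 0],
    [0, 0, 0],
    [0, 0, 0],
    [0, 0, 0],
    [0, 0, 0],
    [0, 0, 0],
    [0, 0, 0],
    [0, 0, 0]
  ]
}}

```text
clock: 15.55
tool_pos: [513.0, -3.1, 85.2]
tool_rot: [-3.141, 0.0, -1.77]
ft_force: [0.2, 0.7, 5.7]
width: 0.243
gripper_force: 60.3
```

Emit:
{"api": "send_rows", "payload": {
  "gripper": [-1, -1, -1, -1, -1, -1, -1, -1, -1, -1],
  "delta_pos": [
    [0, 0, -0.0003],
    [0, 0, -0.0003],
    [0, 0, 0],
    [0, 0, 0],
    [0, 0, 0],
    [0, 0, 0],
    [0, 0, 0],
    [0, 0, 0],
    [0, 0, 0],
    [0, 0, 0]
  ],
  "dr": [
    [0, 0, 0],
    [0, 0, 0],
    [0, 0, 0],
    [0, 0, 0],
    [0, 0, 0],
    [0, 0, 0],
    [0, 0, 0],
    [0, 0, 0],
    [0, 0, 0],
    [0, 0, 0]
  ]
}}

```text
clock: 16.55
tool_pos: [513.1, -3.1, 85.1]
tool_rot: [-3.141, 0.0, -1.77]
ft_force: [-1.4, 3.0, 10.6]
width: 0.242
gripper_force: 60.9
```

Seated: z has stopped and force is rising to about 10 N. Withdrawing straight up, then back over the rack.

Emit:
{"api": "send_rows", "payload": {
  "gripper": [-1, -1, -1, -1, -1, -1, -1, -1, -1, -1],
  "delta_pos": [
    [0, 0, 0.003],
    [0, 0, 0.007],
    [0, 0, 0.015],
    [0, 0, 0.02],
    [0, 0, 0.02],
    [0, 0, 0.02],
    [0, 0, 0.015],
    [0, 0, 0],
    [-0.001, -0.035, 0],
    [-0.003, -0.035, 0]
  ],
  "dr": [
    [0, 0, 0],
    [0, 0, 0],
    [0, 0, 0],
    [0, 0, 0],
    [0, 0, 0],
    [0, 0, 0],
    [0, 0, 0],
    [0, 0, 0],
    [0, 0, 0],
    [0, 0, 0]
  ]
}}

```text
clock: 17.55
tool_pos: [507.9, -73.4, 183.2]
tool_rot: [3.139, -0.0, -1.768]
ft_force: [0.5, -0.1, -2.4]
width: 0.239
gripper_force: 59.6
```

Emit:
{"api": "send_rows", "payload": {
  "gripper": [-1, -1, -1, -1, -1, -1, -1, -1, -1, -1],
  "delta_pos": [
    [-0.003, -0.035, 0],
    [-0.003, -0.035, 0],
    [-0.003, -0.035, 0],
    [-0.003, -0.03, 0],
    [-0.001, -0.01, 0],
    [0, 0, 0],
    [0, 0, 0],
    [0, 0, 0],
    [0, 0, 0],
    [0, 0, 0]
  ],
  "dr": [
    [0, 0, 0],
    [0, 0, 0],
    [0, 0, 0],
    [0, 0, 0],
    [0, 0, 0],
    [0, 0, 0],
    [0, 0, 0],
    [0, 0, 0],
    [0, 0, 0],
    [0, 0, 0]
  ]
}}

```text
clock: 18.55
tool_pos: [496.1, -217.4, 184.4]
tool_rot: [-3.141, 0.0, -1.769]
ft_force: [-0.4, 0.4, -1.9]
width: 0.244
gripper_force: 59.6
```

Run:
```python
from h import *
s=readout.get_state(); print(s['tool_pos'],s['ft_force'])
```

```text
[ 496.13932749 -217.3767306   184.43504157] [-0.40704143  0.38631941 -1.8825568 ]
```

Emit:
{"api": "send_rows", "payload": {
  "gripper": [-1, -1, -1, -1, -1, -1, -1, -1, -1, -1],
  "delta_pos": [
    [0, 0, -0.02],
    [0, 0, -0.01],
    [0, 0, -0.01],
    [0, 0, -0.01],
    [0, 0, -0.01],
    [0, 0, -0.01],
    [0, 0, -0.01],
    [0, 0, -0.01],
    [0, 0, 0],
    [0, 0, 0]
  ],
  "dr": [
    [0, 0, 0],
    [0, 0, 0],
    [0, 0, 0],
    [0, 0, 0],
    [0, 0, 0],
    [0, 0, 0],
    [0, 0, 0],
    [0, 0, 0],
    [0, 0, 0],
    [0, 0, 0]
  ]
}}

```text
clock: 19.55
tool_pos: [496.0, -218.2, 94.2]
tool_rot: [3.141, -0.0, -1.77]
ft_force: [0.3, 0.4, -2.2]
width: 0.246
gripper_force: 59.6
```

Emit:
{"api": "send_rows", "payload": {
  "gripper": [-1, -1, -1, -1, -1, -1, -1, -1, -1, -1],
  "delta_pos": [
    [0, 0, -0.003],
    [0, 0, -0.003],
    [0, 0, -0.002],
    [0, 0, -0.002],
    [0, 0, -0.001],
    [0, 0, 0],
    [0, 0, 0],
    [0, 0, 0],
    [0, 0, 0],
    [0, 0, 0]
  ],
  "dr": [
    [0, 0, 0],
    [0, 0, 0],
    [0, 0, 0],
    [0, 0, 0],
    [0, 0, 0],
    [0, 0, 0],
    [0, 0, 0],
    [0, 0, 0],
    [0, 0, 0],
    [0, 0, 0]
  ]
}}

```text
clock: 20.55
tool_pos: [496.0, -218.1, 83.4]
tool_rot: [-3.142, -0.0, -1.77]
ft_force: [0.1, -0.8, -3.1]
width: 0.24
gripper_force: 59.9
```

Emit:
{"api": "send_rows", "payload": {
  "gripper": [1, 1, 1, 1, 1, 1, 1, 1, 1, 1],
  "delta_pos": [
    [0, 0, 0],
    [0, 0, 0],
    [0, 0, 0],
    [0, 0, 0],
    [0, 0, 0],
    [0, 0, 0],
    [0, 0, 0.01],
    [0, 0, 0.02],
    [0, 0, 0.03],
    [0, 0, 0.03]
  ],
  "dr": [
    [0, 0, 0],
    [0, 0, 0],
    [0, 0, 0],
    [0, 0, 0],
    [0, 0, 0],
    [0, 0, 0],
    [0, 0, 0],
    [0, 0, 0],
    [0, 0, 0],
    [0, 0, 0]
  ]
}}

```text
clock: 21.55
tool_pos: [495.7, -218.1, 174.9]
tool_rot: [3.141, -0.0, -1.77]
ft_force: [1.0, 0.3, -0.1]
width: 0.999
gripper_force: 0.0
```

Emit:
{"api": "send_rows", "payload": {
  "gripper": [1, 1, 1, 1, 1, 1, 1, 1, 1, 1],
  "delta_pos": [
    [-0.01, -0.02, 0],
    [-0.01, -0.02, 0],
    [-0.01, -0.02, 0],
    [-0.007, -0.019, 0],
    [0, 0, 0],
    [0, 0, 0],
    [0, 0, 0],
    [0, 0, 0],
    [0, 0, 0],
    [0, 0, 0]
  ],
  "dr": [
    [0, 0, 0],
    [0, 0, 0],
    [0, 0, 0],
    [0, 0, 0],
    [0, 0, 0],
    [0, 0, 0],
    [0, 0, 0],
    [0, 0, 0],
    [0, 0, 0],
    [0, 0, 0]
  ]
}}

```text
clock: 22.55
tool_pos: [459.2, -296.7, 173.4]
tool_rot: [-3.142, 0.0, -1.769]
ft_force: [-0.7, -0.6, 0.3]
width: 1.003
gripper_force: 0.0
```

Run:
```python
from h import *
np.set_printoptions(precision=1,suppress=True)
d=cam('wrist','w5'); s=readout.get_state(); p=s['tool_pos'];print(p,s['ft_force'])
u0,v0=map(int,proj(d,(459,-297.5,102))); print(u0,v0)
t=cam('top','top5'); print('drift top in top cam pred',proj(t,(496,-218,128)))
hsv=cv2.cvtColor(d['image'],cv2.COLOR_BGR2HSV)
x0,y0=u0-70,v0-70
m=(hsv[...,1]<60).astype(np.uint8)[y0:v0+70,x0:u0+70]; n,l,st,c=cv2.connectedComponentsWithStats(m)
for i in range(1,n):
    if st[i][4]>300: print(st[i],c[i]+[x0,y0],ray(d,*(c[i]+[x0,y0]),102))
a=d['image'][:440,100:540]; b=cv2.resize(t['image'][220:300,380:470],None,fx=3.9,fy=3.9)
cv2.imwrite('pics/w5c.png',np.hstack([a,cv2.copyMakeBorder(b,0,440-b.shape[0],0,0,cv2.BORDER_CONSTANT)]))
```

```text
[ 459.1 -296.8  173.4] [ 0.2  1.  -0.2]
320 257
drift top in top cam pred (np.float64(413.48130080953445), np.float64(249.26777253771078))
[  47   35   47   55 2045] [320.4 249.3] [ 458.2 -302.5  102. ]
[115 108  25  22 318] [376.8 304.3] [ 432.9 -263.3  102. ]
```

View pics/w5c.png

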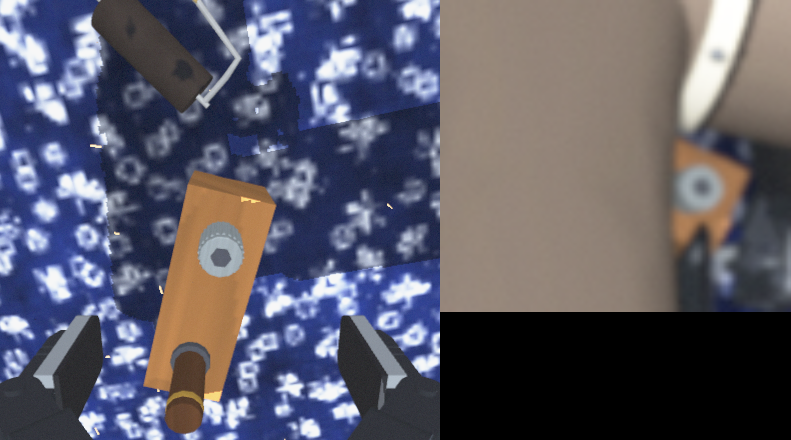

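The bolt head is at (320,256), as predicted, and the drift stands upright in its rack hole at (285,~370). Picking the bolt.

Emit:
{"api": "send_rows", "payload": {
  "gripper": [1, 1, 1, 1, 1, 1, 1, 1, 1, 1],
  "delta_pos": [
    [0, -0.001, -0.02],
    [0, 0, -0.02],
    [0, 0, -0.02],
    [0, 0, -0.015],
    [0, 0, -0.01],
    [0, 0, -0.007],
    [0, 0, -0.006],
    [0, 0, 0],
    [0, 0, 0],
    [0, 0, 0]
  ],
  "dr": [
    [0, 0, 0],
    [0, 0, 0],
    [0, 0, 0],
    [0, 0, 0],
    [0, 0, 0],
    [0, 0, 0],
    [0, 0, 0],
    [0, 0, 0],
    [0, 0, 0],
    [0, 0, 0]
  ]
}}

```text
clock: 23.65
tool_pos: [459.4, -298.2, 76.0]
tool_rot: [-3.141, -0.0, -1.77]
ft_force: [-0.8, 0.2, -0.4]
width: 1.003
gripper_force: 0.0
```

Emit:
{"api": "send_rows", "payload": {
  "gripper": [-1, -1, -1, -1, -1, -1, -1, -1, -1, -1],
  "delta_pos": [
    [0, 0, 0],
    [0, 0, 0],
    [0, 0, 0],
    [0, 0, 0],
    [0, 0, 0],
    [0, 0, 0],
    [0, 0, 0],
    [0, 0, 0],
    [0, 0, 0],
    [0, 0, 0]
  ],
  "dr": [
    [0, 0, 0],
    [0, 0, 0],
    [0, 0, 0],
    [0, 0, 0],
    [0, 0, 0],
    [0, 0, 0],
    [0, 0, 0],
    [0, 0, 0],
    [0, 0, 0],
    [0, 0, 0]
  ]
}}

```text
clock: 24.65
tool_pos: [459.2, -298.2, 75.7]
tool_rot: [-3.141, -0.0, -1.77]
ft_force: [-0.9, 0.8, 6.0]
width: 0.273
gripper_force: 58.7
```

Emit:
{"api": "send_rows", "payload": {
  "gripper": [-1, -1, -1, -1, -1, -1, -1, -1, -1, -1],
  "delta_pos": [
    [0, 0, 0.02],
    [0, 0, 0.03],
    [0, 0, 0.03],
    [0, 0, 0.03],
    [0, 0, 0.01],
    [0.008, 0.04, 0],
    [0.008, 0.04, 0],
    [0.008, 0.04, 0],
    [0.008, 0.04, 0],
    [0.008, 0.04, 0]
  ],
  "dr": [
    [0, 0, 0],
    [0, 0, 0],
    [0, 0, 0],
    [0, 0, 0],
    [0, 0, 0],
    [0, 0, 0],
    [0, 0, 0],
    [0, 0, 0],
    [0, 0, 0],
    [0, 0, 0]
  ]
}}

```text
clock: 25.65
tool_pos: [498.4, -96.5, 194.5]
tool_rot: [3.14, 0.0, -1.77]
ft_force: [0.2, 0.3, -0.3]
width: 0.273
gripper_force: 58.9
```

Emit:
{"api": "send_rows", "payload": {
  "gripper": [-1, -1, -1, -1, -1, -1, -1, -1, -1, -1],
  "delta_pos": [
    [0.007, 0.04, 0],
    [0.004, 0.035, 0],
    [0.003, 0.02, 0],
    [0, 0, -0.02],
    [0, 0, -0.02],
    [0, 0, -0.01],
    [0, 0, -0.01],
    [0, 0, 0],
    [0, 0, 0],
    [0, 0, 0]
  ],
  "dr": [
    [0, 0, 0],
    [0, 0, 0],
    [0, 0, 0],
    [0, 0, 0],
    [0, 0, 0],
    [0, 0, 0],
    [0, 0, 0],
    [0, 0, 0],
    [0, 0, 0],
    [0, 0, 0]
  ]
}}

```text
clock: 26.65
tool_pos: [513.5, -3.1, 136.1]
tool_rot: [-3.14, 0.0, -1.77]
ft_force: [-0.2, -0.3, -1.2]
width: 0.271
gripper_force: 59.0
```

Run:
```python
from h import *
np.set_printoptions(precision=2,suppress=True)
d=cam('wrist','w6'); s=readout.get_state(); p=s['tool_pos'];print(p,s['ft_force'])
print('hole pred',proj(d,(513.6,-1.1,70)),'bolt end pred',proj(d,p+[.4,2,-47.7]))
g=cv2.cvtColor(d['image'],cv2.COLOR_BGR2GRAY)
for v in range(220,300,4): print(v,*g[v,285:356:3])
```

```text
[513.46  -3.07 136.13] [ 0.09 -0.53 -0.7 ]
hole pred (np.float64(321.49100252232967), np.float64(265.9493859136854)) bolt end pred (np.float64(321.09694674574115), np.float64(279.1025254956076))
220 166 168 194 218 220 220 219 220 206 74 77 79 92 97 98 98 94 95 97 97 96 121 211 214
224 218 215 215 215 208 161 78 82 83 99 98 98 95 97 97 95 95 92 96 97 95 91 199 215
228 221 213 100 75 78 88 95 100 94 99 97 96 96 95 96 95 94 93 92 94 95 94 89 219
232 76 82 96 95 97 93 92 97 98 96 98 99 99 98 93 95 97 94 92 96 97 94 96 201
236 98 98 114 94 98 95 91 95 100 94 97 99 99 92 94 95 96 97 93 94 97 96 97 87
240 98 97 186 131 94 94 95 92 97 96 95 97 95 97 95 95 96 99 97 96 94 97 96 94
244 181 186 182 184 96 96 93 92 92 95 95 95 96 93 98 96 97 97 96 96 91 96 98 91
248 181 183 185 183 181 182 143 94 92 95 98 96 96 97 95 98 97 93 96 97 96 93 98 94
252 178 182 185 181 187 182 182 98 96 86 130 166 167 167 129 90 94 91 93 95 94 93 96 98
256 175 180 181 184 179 185 183 122 124 165 166 165 168 168 165 158 100 96 93 97 98 96 95 97
260 177 180 183 184 181 186 184 150 158 163 167 167 168 167 166 159 154 91 
[... 176 characters left out ...]
62 95 88 99 94 94 97 96 95
272 179 177 175 178 179 185 181 174 135 132 137 141 137 138 134 133 108 119 95 95 95 96 95 96
276 177 177 175 176 179 177 182 167 129 135 134 142 137 135 134 130 129 187 133 97 97 96 95 98
280 178 178 176 176 178 178 181 147 130 135 136 143 142 136 133 133 130 188 147 96 98 95 95 96
284 230 177 177 177 175 180 177 141 132 134 139 139 140 135 136 134 129 185 188 186 96 98 95 95
288 247 179 177 177 179 174 180 130 131 133 137 136 138 137 136 136 131 177 187 186 147 132 97 94
292 247 247 179 178 179 168 133 133 134 136 136 135 137 138 137 134 139 132 163 189 185 183 95 95
296 247 247 222 177 157 139 136 136 135 133 134 133 137 136 135 133 136 133 135 134 186 183 98 93
```

Emit:
{"api": "send_rows", "payload": {
  "gripper": [-1, -1, -1, -1, -1, -1, -1, -1, -1, -1],
  "delta_pos": [
    [0, 0, -0.008],
    [0, 0, -0.006],
    [0, 0, -0.003],
    [0, 0, -0.002],
    [0, 0, -0.002],
    [0, 0, -0.001],
    [0, 0, -0.001],
    [0, 0, 0],
    [0, 0, 0],
    [0, 0, 0]
  ],
  "dr": [
    [0, 0, 0],
    [0, 0, 0],
    [0, 0, 0],
    [0, 0, 0],
    [0, 0, 0],
    [0, 0, 0],
    [0, 0, 0],
    [0, 0, 0],
    [0, 0, 0],
    [0, 0, 0]
  ]
}}

```text
clock: 27.7
tool_pos: [513.0, -3.1, 112.5]
tool_rot: [-3.141, 0.0, -1.77]
ft_force: [0.5, 0.2, -1.1]
width: 0.271
gripper_force: 59.0
```

Emit:
{"api": "send_rows", "payload": {
  "gripper": [-1, -1, -1, -1, -1, -1, -1, -1, -1, -1],
  "delta_pos": [
    [0, 0, -0.001],
    [0, 0, -0.001],
    [0, 0, -0.001],
    [0, 0, -0.001],
    [0, 0, 0],
    [0, 0, 0],
    [0, 0, 0],
    [0, 0, 0],
    [0, 0, 0],
    [0, 0, 0]
  ],
  "dr": [
    [0, 0, 0],
    [0, 0, 0],
    [0, 0, 0],
    [0, 0, 0],
    [0, 0, 0],
    [0, 0, 0],
    [0, 0, 0],
    [0, 0, 0],
    [0, 0, 0],
    [0, 0, 0]
  ]
}}

```text
clock: 28.7
tool_pos: [513.0, -3.1, 108.4]
tool_rot: [-3.141, 0.0, -1.77]
ft_force: [1.6, 1.9, -1.7]
width: 0.272
gripper_force: 58.8
```

Emit:
{"api": "send_rows", "payload": {
  "gripper": [-1, -1, -1, -1, -1, -1, -1, -1, -1, -1],
  "delta_pos": [
    [0.0003, 0.0005, -0.001],
    [0, 0, -0.001],
    [0, 0, -0.001],
    [0, 0, -0.001],
    [0, 0, -0.001],
    [0, 0, -0.001],
    [0, 0, -0.001],
    [0, 0, -0.001],
    [0, 0, 0],
    [0, 0, 0]
  ],
  "dr": [
    [0, 0, 0],
    [0, 0, 0],
    [0, 0, 0],
    [0, 0, 0],
    [0, 0, 0],
    [0, 0, 0],
    [0, 0, 0],
    [0, 0, 0],
    [0, 0, 0],
    [0, 0, 0]
  ]
}}

```text
clock: 29.7
tool_pos: [513.2, -2.6, 100.3]
tool_rot: [3.141, -0.0, -1.77]
ft_force: [0.1, -0.1, -0.8]
width: 0.272
gripper_force: 58.8
```

Emit:
{"api": "send_rows", "payload": {
  "gripper": [-1, -1, -1, -1, -1, -1, -1, -1, -1, -1],
  "delta_pos": [
    [0, 0, -0.002],
    [0, 0, -0.002],
    [0, 0, -0.002],
    [0, 0, -0.002],
    [0, 0, -0.002],
    [0, 0, -0.002],
    [0, 0, -0.002],
    [0, 0, -0.002],
    [0, 0, -0.002],
    [0, 0, 0]
  ],
  "dr": [
    [0, 0, 0],
    [0, 0, 0],
    [0, 0, 0],
    [0, 0, 0],
    [0, 0, 0],
    [0, 0, 0],
    [0, 0, 0],
    [0, 0, 0],
    [0, 0, 0],
    [0, 0, 0]
  ]
}}

```text
clock: 30.7
tool_pos: [513.1, -2.6, 82.1]
tool_rot: [3.141, -0.0, -1.77]
ft_force: [0.6, 0.6, -1.1]
width: 0.272
gripper_force: 58.8
```

Emit:
{"api": "send_rows", "payload": {
  "gripper": [-1, -1, -1, -1, -1, -1, -1, -1, -1, -1],
  "delta_pos": [
    [0, 0, -0.001],
    [0, 0, -0.001],
    [0, 0, -0.001],
    [0, 0, -0.001],
    [0, 0, -0.0005],
    [0, 0, -0.0005],
    [0, 0, 0],
    [0, 0, 0],
    [0, 0, 0],
    [0, 0, 0]
  ],
  "dr": [
    [0, 0, 0],
    [0, 0, 0],
    [0, 0, 0],
    [0, 0, 0],
    [0, 0, 0],
    [0, 0, 0],
    [0, 0, 0],
    [0, 0, 0],
    [0, 0, 0],
    [0, 0, 0]
  ]
}}

```text
clock: 31.7
tool_pos: [513.3, -2.6, 77.6]
tool_rot: [-3.141, 0.0, -1.77]
ft_force: [-2.3, 0.1, 5.6]
width: 0.272
gripper_force: 59.2
```

Head contact at the expected height. One light press, then release and back off upward.

Emit:
{"api": "send_rows", "payload": {
  "gripper": [-1, -1, -1, -1, -1, -1, -1, -1, -1, -1],
  "delta_pos": [
    [0, 0, -0.0004],
    [0, 0, -0.0004],
    [0, 0, 0],
    [0, 0, 0],
    [0, 0, 0],
    [0, 0, 0.0005],
    [0, 0, 0],
    [0, 0, 0],
    [0, 0, 0],
    [0, 0, 0]
  ],
  "dr": [
    [0, 0, 0],
    [0, 0, 0],
    [0, 0, 0],
    [0, 0, 0],
    [0, 0, 0],
    [0, 0, 0],
    [0, 0, 0],
    [0, 0, 0],
    [0, 0, 0],
    [0, 0, 0]
  ]
}}

```text
clock: 32.7
tool_pos: [513.6, -2.5, 77.6]
tool_rot: [-3.141, 0.0, -1.769]
ft_force: [-2.4, 0.6, 8.1]
width: 0.273
gripper_force: 59.4
```

Emit:
{"api": "send_rows", "payload": {
  "gripper": [1, 1, 1, 1, 1, 1, 1, 1, 1, 1],
  "delta_pos": [
    [0, 0, 0],
    [0, 0, 0],
    [0, 0, 0],
    [0, 0, 0],
    [0, 0, 0],
    [0, 0, 0],
    [0, 0, 0.01],
    [0, 0, 0.02],
    [0, 0, 0.03],
    [0, 0, 0.03]
  ],
  "dr": [
    [0, 0, 0],
    [0, 0, 0],
    [0, 0, 0],
    [0, 0, 0],
    [0, 0, 0],
    [0, 0, 0],
    [0, 0, 0],
    [0, 0, 0],
    [0, 0, 0],
    [0, 0, 0]
  ]
}}

```text
clock: 33.7
tool_pos: [513.0, -2.7, 168.6]
tool_rot: [3.141, -0.0, -1.77]
ft_force: [2.1, -0.4, 1.1]
width: 1.001
gripper_force: 0.0
```

Emit:
{"api": "send_rows", "payload": {
  "gripper": [1, 1, 1, 1, 1, 1, 1, 1, 1, 1],
  "delta_pos": [
    [0, 0.01, 0.03],
    [0, 0.01, 0.03],
    [0, 0.01, 0.02],
    [0, 0, 0],
    [0, 0, 0],
    [0, 0, 0],
    [0, 0, 0],
    [0, 0, 0],
    [0, 0, 0],
    [0, 0, 0]
  ],
  "dr": [
    [0, 0, 0],
    [0, 0, 0],
    [0, 0, 0],
    [0, 0, 0],
    [0, 0, 0],
    [0, 0, 0],
    [0, 0, 0],
    [0, 0, 0],
    [0, 0, 0],
    [0, 0, 0]
  ]
}}

```text
clock: 34.7
tool_pos: [513.2, 27.3, 246.8]
tool_rot: [3.141, -0.0, -1.77]
ft_force: [0.2, 0.4, -0.3]
width: 1.002
gripper_force: 0.0
```

Run:
```python
from h import *
np.set_printoptions(precision=1,suppress=True)
d=cam('wrist','w7'); s=readout.get_state(); print(s['clock'],s['tool_pos'],s['ft_force'])
# head: low-saturation bright disc near prediction; compare with z=104 (home)
u,v=proj(d,(513.5,-1.2,104)); print('head top pred',u,v,'r',12.5*d['fx']/(np.array(d['T'])[2,3]-104))
x0,y0=int(u)-50,int(v)-50
c=cv2.cvtColor(d['image'][y0:y0+100,x0:x0+100],cv2.COLOR_BGR2GRAY); c=cv2.resize(c,None,fx=4,fy=4,interpolation=cv2.INTER_CUBIC)
k=cv2.HoughCircles(c,cv2.HOUGH_GRADIENT,1.5,40,param1=80,param2=15,minRadius=60,maxRadius=110)
print([(x0+q[0]/4,y0+q[1]/4,q[2]/4) for q in k[0][:4]] if k is not None else None)
t=cam('scene','scene7'); a=cv2.imread('pics/scene0.png')
df=cv2.absdiff(a,t['image']).max(2)
for n,p in dict(ink=(405,272),eraser=(254,288),sand=(336,192),drift=(314,280)).items(): print(n,(df[p[1]-12:p[1]+12,p[0]-12:p[0]+12]>40).mean())
```

```text
34.75 [513.2  27.3 246.9] [-0.4 -0.5  1. ]
head top pred 312.0384336727239 187.69950098557632 r 17.859793379543035
[(np.float32(310.9375), np.float32(185.9375), np.float32(18.0375)), (np.float32(317.6875), np.float32(169.8125), np.float32(24.375)), (np.float32(298.5625), np.float32(176.9375), np.float32(23.1375)), (np.float32(319.5625), np.float32(191.5625), np.float32(26.85))]
ink 0.0
eraser 0.4097222222222222
sand 0.0
drift 0.3767361111111111
```

Run:
```python
from h import *
for f in('scene0','scene7'):
    im=cv2.imread('pics/'+f+'.png'); h=cv2.cvtColor(im,cv2.COLOR_BGR2HSV)
    m=cv2.inRange(h[270:305,235:275],(95,120,90),(108,255,255)); ys,xs=np.nonzero(m); print(f,'eraser',len(xs),xs.mean()+235,ys.mean()+270)
    b=cv2.inRange(h[255:310,295:330],(3,60,10),(20,255,130)); n,l,s,c=cv2.connectedComponentsWithStats(b); i=1+s[1:,4].argmax(); print('handle',s[i],c[i])
```

```text
scene0 eraser 50 254.28 289.04
handle [ 15  12   9  18 141] [19.07092199 20.68085106]
scene7 eraser 50 254.28 289.04
handle [ 14  12  11  18 151] [18.69536424 20.78145695]
```

Eraser and drift are where they started (the difference was only shadow), and the bolt head is at its seated position.

```bash
python3 -c "
from plant import workorder
print(workorder.hand_in())"
```

```text
the job is handed in; nothing more can be done
None
```

The job is handed in at about 35 s: the drift levered the holes into line and is back upright in its rack hole, the bolt is fully home, and the ink bottle, eraser and sanding block show no movement.

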